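Rack the counted token tube and bring up the fullest tin

ROBOT

A 6-joint arm with a two-finger parallel gripper is mounted at the origin on the work surface. World frame = base frame: x ahead of the robot, y to its left, z up, the work surface at z = 0. Lengths are in mm, angles in rad, forces in N, time in s.
With the tool pointing down it reaches from about 350 to 775 mm from the base axis. Payload 7.3 kg.
Tool frame: the origin (TCP) lies at the very end of the fingers, on their centre line; the grasp point (between the pads) lies 19 mm behind it; z points along the fingers, y is the line along which they close (so a half turn about z gives the same grasp; the last joint's range is limited). The gripper opens to 92 mm and grips with 3 to 60 N. Pads are 19 mm wide; open, the fingers measure 130 mm over their backs; the gripper's body (75 mm by 190 mm) begins 47 mm behind the grasp point.
Start: joints at [-1.334, 0.342, 1.524, -0, 1.275, -0.146], TCP at [196.121, -487.013, 226.741] pointing down, gripper open.
Joint ranges: [-2.53, 2.53], [-0.77, 2.02], [0.04, 2.7], [-1, 4.14], [0.28, 2.66], [-3.11, 3.11]. Speed limits (rad/s): [2.57, 2.57, 3.14, 3.14, 3.14, 3.14].

INTERFACE

Orientations are given as [roll, pitch, yaw] about the fixed x, y, z axes, in that order (R = Rz(yaw) Ry(pitch) Rx(roll)).
In Python, from plant import bot gives the robot as it stands.
- The arm moves only by the tool apply_moves, never from a script. Its argument "motion" is text: rows parted by semicolons, each of 4 numbers parted by spaces: the shift along the tool's x, y, z in m, then the turn about the tool's z in degrees. A call has 1 to 8 rows; each row shifts and turns the commanded pose from where the row before left it, along the tool's axes as they then stand; what a row does not reach is not made up. A row lasts 1/8 s, in which the tool goes at most 62.5 mm and 10.7 degrees, less where a joint would pass 70% of its speed; a pose out of reach is approached as far as the arm can. A call with a gripper value outside its range is refused whole. "fingers" is the opening, from -1 (shut) to 1 (fully open), set as the call begins (left out, the last holds). The fingers move at their own pace and stop on an object; the grip force is fixed at half the most. Time passes only in rows, so rows that do not move let the fingers close. It gives the time, the measured TCP pose, the force, the opening and the grip force at its end, in the units of the state.
- bot.get_obs(): the state, without advancing time (a new reading comes with each control period).
- bot.capture(name): name is "scene" or "top"; returns a dict with "img" (420x560x3 uint8, blue, green, red), "range_z" (420x560 float32, mm along the optical axis (not along the pixel's ray), 0 where there is no reading), "fx", "fy", "cx", "cy" (pixels), "world_from_camera" (4x4, takes a point from camera to world coordinates). Camera axes: x right, y down, z forward; pixel columns grow to the right and rows downward; lengths in mm; the calibration is good to about 2 mm. A picture is of the moment at which its call begins.
- bot.close_job(): hands the job in; it is judged then, once.
Trained networks look in a picture, given as the dict that the camera call returned (one of the last four; its "shot" number tells which), for a name from the list of things; names that differ only in an ending like _2 or _b are one class to them, and where a whole thing is asked for, a point or a joint stands for the part that bears it (a point fixed in the world has none). Each returns a list of dicts, best first, with "p" (0 to 1); they miss things now and then, are a little off and sometimes report something else, mostly with a low value. They report only what shows in the picture. A call takes as long as a camera call. They do not tell look-alikes from the thing itself.
- bot.cut_out(picture, thing): "pixels" (420x560 bool, what is visible of it) and "point" ([column, row] in pixels, amid what is visible of it).
The state is a dict: "time": time; "joint_positions": joint angles; "dq": joint speeds; "tau": joint torques, N m; "tool_pos": TCP position; "tcp_rot": TCP orientation; "contact_force": force on the tool from outside, world axes, zero at the start; "moment": the same for the moment, N m; "grip_width": finger opening in mm; "finger_force": force on a finger pad.
Only numpy, scipy, OpenCV 4.12 (cv2) and the standard library are available. Lean on these libraries where they do the work, as an engineer would, in place of code of your own. Each camera call takes 0.05 s, during which the arm holds its last target. There are 200 camera calls.

TASK

We are counting arcade tokens from the tins into tubes. Stand the loose filled tube end-down in one of the rack's two empty pockets, right to the bottom, and let it go; lift the three look-alike tins to feel which is heaviest, stand the two lighter ones on the black tray, and finish still holding the heaviest one upright about 15 cm above the table, ready to be counted next - do not put it down or let go. Do not tip the tins over, and leave everything else standing where it is.

Things in the scene. Friction and masses are not known exactly. Their poses are not given: they have to be found in the camera images.
- tin_a: one of three identical closed round tins, bare metal, slip lid: 56 mm diameter (57 over the lid), 85 mm tall, upright on the table; origin at the centre of its underside, z up. Unseen tokens inside; how many varies each run, whatever the name or place. Full weight 0.15 to 0.85 kg, the heaviest at least 0.15 kg above the next. Firm to grip.
- tin_b: one of three identical closed round tins, bare metal, slip lid: 56 mm diameter (57 over the lid), 85 mm tall, upright on the table; origin at the centre of its underside, z up. Unseen tokens inside; how many varies each run, whatever the name or place. Full weight 0.15 to 0.85 kg, the heaviest at least 0.15 kg above the next. Firm to grip.
- tin_c: one of three identical closed round tins, bare metal, slip lid: 56 mm diameter (57 over the lid), 85 mm tall, upright on the table; origin at the centre of its underside, z up. Unseen tokens inside; how many varies each run, whatever the name or place. Full weight 0.15 to 0.85 kg, the heaviest at least 0.15 kg above the next. Firm to grip.
- tube: clear plastic coin tube packed with brass tokens, white cap, standing on its end on the table: 30 mm diameter, 100 mm tall, 0.3 kg, its foot chamfered 4 mm; origin at the centre of its foot, z up along the tube.
- rack: grey plastic tube rack, fixed, turned up to 18 degrees: block 60 (x) x 200 (y) x 55 mm high; four round pockets along its y axis at y = -72, -24, 24, 72 mm, 34 mm diameter, 45 mm deep (floor 10 mm above the table), mouths chamfered 3 mm. The two on the -y side already hold tubes like the loose one, up to 110 mm above the table. Origin at the centre of its underside.
- rack_hole2 (a point): centre of the mouth of an empty pocket of the rack (third in the row), 55 mm above the table
- rack_hole3 (a point): centre of the mouth of the other empty pocket of the rack (at the row's +y end), 55 mm above the table
- tray: black flat serving tray, fixed, turned up to 11 degrees, 130 (x) x 320 (y) mm, its floor 4 mm thick, with a rim 4 mm wide and 14 mm high; empty, room for three tins in a row along its y axis. Origin at the centre of its underside.
- tumbler: drinking glass, bystander, 66 mm diameter, 95 mm tall, origin at the centre of its underside
- token_stack: small stack of loose brass tokens, bystander, 25 mm diameter, 14 mm high, origin at the centre of its underside
- card_box: flat box of playing cards, bystander, 64 x 90 x 19 mm, origin at the centre of its underside
- dart: dart lying on the table, bystander, 155 mm long along its x axis, flights 34 mm wide, origin on the table below its middle
- dice_cup: dark wooden dice cup, bystander, 82 mm diameter, 92 mm tall, origin at the centre of its underside
- can: drinks can, bystander, 66 mm diameter, 115 mm tall, origin at the centre of its underside
Mind the look-alikes: they are no part of the job. Leave any pink look-alike of the tin_c alone. Of the things that look like the tube, the smaller one is meant.

How it is judged (in metres and radians):
On the way:
1. the loose token tube stands in an empty pocket of the rack, down to the bottom, and is let go ((horizontal distance between tube and rack_hole2 below 0.007 m or horizontal distance between tube and rack_hole3 below 0.007 m) and z of tube in the frame of rack below 0.016 m and angle between tube's own z axis and vertical below 0.15 rad and contact force between tube and the fingers below 0.1 N), for 0.2 s.
At the end, for the whole second after the job is handed in: The tube stands within 6 mm of the floor of an empty pocket; two tins released upright on the tray, each pressing on it with under 5.2 N (the lighter ones); the heaviest held still by the fingers, within 20 degrees of upright, underside over 10 cm above the table, nothing else touching it ((horizontal distance between tube and rack_hole2 below 0.007 m or horizontal distance between tube and rack_hole3 below 0.007 m) and z of tube in the frame of rack below 0.016 m and angle between tube's own z axis and vertical below 0.15 rad and ((height (world z) of tin_a above 0.1 m and angle between tin_a's own z axis and vertical below 0.35 rad and contact force between tin_a and the fingers above 3 N and linear speed of tin_a below 0.05 m/s and contact force between tin_a and tin_b below 0.1 N and contact force between tin_a and tin_c below 0.1 N and contact force between tin_a and tray below 0.1 N and contact force between tin_a and rack below 0.1 N and contact force between tin_a and can below 0.1 N and z of each of tin_b, tin_c in the frame of tray below 0.009 m and angle between each of tin_b, tin_c's own z axis and vertical below 0.1 rad and contact force between tin_b and tray between 0.8 and 5.2 N and contact force between each of tin_b, tin_c and the fingers below 0.1 N and linear speed of each of tin_b, tin_c below 0.03 m/s and contact force between tin_c and tray between 0.8 and 5.2 N) or (height (world z) of tin_b above 0.1 m and angle between tin_b's own z axis and vertical below 0.35 rad and contact force between tin_b and the fingers above 3 N and linear speed of tin_b below 0.05 m/s and contact force between tin_b and tin_a below 0.1 N and contact force between tin_b and tin_c below 0.1 N and contact force between tin_b and tray below 0.1 N and contact force between tin_b and rack below 0.1 N and contact force between tin_b and can below 0.1 N and z of each of tin_a, tin_c in the frame of tray below 0.009 m and angle between each of tin_a, tin_c's own z axis and vertical below 0.1 rad and contact force between tin_a and tray between 0.8 and 5.2 N and contact force between each of tin_a, tin_c and the fingers below 0.1 N and linear speed of each of tin_a, tin_c below 0.03 m/s and contact force between tin_c and tray between 0.8 and 5.2 N) or (height (world z) of tin_c above 0.1 m and angle between tin_c's own z axis and vertical below 0.35 rad and contact force between tin_c and the fingers above 3 N and linear speed of tin_c below 0.05 m/s and contact force between tin_c and tin_a below 0.1 N and contact force between tin_c and tin_b below 0.1 N and contact force between tin_c and tray below 0.1 N and contact force between tin_c and rack below 0.1 N and contact force between tin_c and can below 0.1 N and z of each of tin_a, tin_b in the frame of tray below 0.009 m and angle between each of tin_a, tin_b's own z axis and vertical below 0.1 rad and contact force between tin_a and tray between 0.8 and 5.2 N and contact force between each of tin_a, tin_b and the fingers below 0.1 N and linear speed of each of tin_a, tin_b below 0.03 m/s and contact force between tin_b and tray between 0.8 and 5.2 N))); the arm keeps its last pose, push and grip.
It fails at once if a bystander (glass, token stack, card box, dart, dice cup or can) is shifted by more than 3 cm or knocked over (distance of any of tumbler, token_stack, card_box, dart, dice_cup, can from where it was at the start of the episode above 0.03 m or angle between any of tumbler, token_stack, card_box, dart, dice_cup, can's own z axis and vertical above 0.5 rad).
It fails at once if a tin is tipped over (more than about 50 degrees) (angle between any of tin_a, tin_b, tin_c's own z axis and vertical above 0.9 rad).
It also fails if it takes over 72 s, if anything falls off the work surface, if the arm or the gripper's body presses on something with over 40 N, if the wrist force passes 120 N, or if a joint passes its speed limit or range.

## Working session

There is one attempt and no reset: what is moved stays moved. The work goes in short steps, Python scripts to look and compute and a tool call to move; the robot and the scene stay as the last step left them, time stands still between calls to the robot, and variables do not carry over. Pictures are saved under pics/ and viewed, at most 10 in all, crops included, and the job is handed in when it is done.

Besides the shell and the picture viewer there is one more tool, called after "Emit:" by a JSON object that holds its "op" and its "data". apply_moves: Moves the arm, as the interface text tells. Its arguments: {"type":"object","properties":{"motion":{"type":"string"},"fingers":{"type":"number"}},"required":["motion"]}

```bash
ls; mkdir -p pics; cat > h.py <<'E'
import numpy as np, cv2
from plant import bot
def pts(c,mask=None):
    z=c["range_z"]; v,u=np.nonzero((z>0)&(mask if mask is not None else True))
    d=z[v,u]; P=np.c_[(u-c["cx"])/c["fx"]*d,(v-c["cy"])/c["fy"]*d,d,np.ones(len(d))]
    return (P@np.array(c["world_from_camera"]).T)[:,:3]
def circ(P):
    A=np.c_[2*P[:,:2],np.ones(len(P))]; s=np.linalg.lstsq(A,(P[:,:2]**2).sum(1),rcond=None)[0]
    return s[:2],np.sqrt(s[2]+s[0]**2+s[1]**2)
E
python3 - <<'E'
from h import *
o=bot.get_obs(); print(o["tcp_rot"],o["tool_pos"],o["contact_force"])
for n in("scene","top"):
    c=bot.capture(n); cv2.imwrite(f"pics/{n}0.png",c["img"])
    print(n,np.round(np.array(c["world_from_camera"])[:3,3]))
    for t in("tin_a","tube","rack","tray","tumbler","token_stack","card_box","dart","dice_cup","can"):
        for r in bot.cut_out(c,t)[:5]:
            P=pts(c,r["pixels"]); 
            if len(P)<5: print(t,r["p"],r["point"],"few");continue
            h=np.percentile(P[:,2],97); T=P[P[:,2]>h-6]; lo,hi=np.percentile(T,2,0),np.percentile(T,98,0)
            print(t,round(r["p"],2),np.round(r["point"]),"h",round(h),"mid",np.round((lo+hi)/2)[:2],"size",np.round(hi-lo)[:2])
E
```

```text
pics
[-3.14005881e+00 -2.33737218e-04  3.82836208e-01] [ 196.03480712 -486.58708468  226.04350533] [-0.44128029  0.58670235 -0.26803683]
scene [1267.  -19.  780.]
tin_a 0.88 [446. 209.] h 87 mid [480. 386.] size [51. 51.]
tin_a 0.73 [364. 166.] h 87 mid [304. 198.] size [52. 51.]
tin_a 0.71 [345. 201.] h 87 mid [441. 130.] size [52. 51.]
tin_a 0.71 [198. 243.] h 110 mid [ 598. -280.] size [26. 71.]
tin_a 0.7 [386. 196.] h 87 mid [434. 240.] size [52. 48.]
tube 0.88 [247. 157.] h 129 mid [ 327. -141.] size [33. 33.]
tube 0.7 [250. 189.] h 101 mid [ 424. -124.] size [30. 26.]
tube 0.19 [387. 199.] h 87 mid [433. 241.] size [53. 49.]
rack 0.92 [199. 242.] h 110 mid [ 597. -281.] size [27. 69.]
tray 0.89 [351. 271.] h 14 mid [676. 117.] size [207. 324.]
tumbler 0.83 [300. 189.] h 95 mid [422.   3.] size [64. 62.]
token_stack 0.47 [285. 223.] h 16 mid [499. -37.] size [24. 23.]
card_box 0.8 [211. 184.] h 21 mid [ 339. -259.] size [61. 83.]
dart 0.59 [ 94. 242.] h 25 mid [ 573. -500.] size [31. 24.]
dart 0.39 [477. 263.] h 92 mid [664. 402.] size [78. 77.]
dice_cup 0.93 [475. 265.] h 92 mi
[... 701 characters left out ...]
 [62. 62.]
tumbler 0.54 [312. 234.] h 106 mid [ 423. -124.] size [23. 23.]
token_stack 0.63 [284. 212.] h 20 mid [500. -38.] size [18. 21.]
token_stack 0.53 [344. 181.] h 112 mid [ 595. -282.] size [29. 70.]
card_box 0.74 [351. 261.] h 27 mid [ 335. -263.] size [64. 81.]
card_box 0.31 [342. 178.] h 112 mid [ 595. -282.] size [29. 70.]
card_box 0.29 [424. 187.] h 28 mid [ 572. -502.] size [29. 23.]
dart 0.69 [423. 182.] h 27 mid [ 573. -502.] size [30. 23.]
dice_cup 0.83 [137. 158.] h 94 mid [662. 402.] size [79. 76.]
can 0.65 [413. 230.] h 121 mid [ 440. -453.] size [52. 49.]
can 0.5 [233. 167.] h 15 mid [659. 115.] size [161. 318.]
can 0.28 [344. 180.] h 112 mid [ 595. -282.] size [29. 70.]
```

```bash
python3 - <<'E'
from h import *
a=bot.capture("scene"); b=bot.capture("top")
A=cv2.resize(a["img"][130:320,60:510],None,fx=1.77,fy=1.77); cv2.imwrite("pics/scene1.png",A)
cv2.imwrite("pics/top1.png",cv2.resize(b["img"][130:310,110:450],None,fx=2.3,fy=2.3,interpolation=cv2.INTER_CUBIC))
for c in(a,b):
    m=bot.cut_out(c,"rack")[0]["pixels"]; m=cv2.dilate(m.astype(np.uint8),np.ones((3,3)))>0
    P=pts(c,m); T=P[(abs(P[:,2]-57)<6)]
    r=cv2.minAreaRect(T[:,:2].astype(np.float32)); print("rack",r,np.median(T[:,2]))
    for q in range(2):
        U=P[P[:,2]>100]
    k=cv2.kmeans(U[:,:2].astype(np.float32),2,None,(3,50,.1),5,cv2.KMEANS_PP_CENTERS)[2]; print("rack tubes",k)
    P=pts(c); w=(P[:,2]>9)&(P[:,2]<22)&(P[:,0]>560)&(P[:,0]<790)&(P[:,1]>-80)&(P[:,1]<320)
    m=bot.cut_out(c,"tray")[0]["pixels"]; P=pts(c,m); T=P[P[:,2]<20]
    print("tray",cv2.minAreaRect(T[:,:2].astype(np.float32)))
    for x,y,h in((480,386,85),(303,197,85),(441,130,85),(434,240,85),(424,-124,100)):
        P=pts(c); T=P[(np.hypot(P[:,0]-x,P[:,1]-y)<40)&(P[:,2]>h-5)&(P[:,2]<h+12)]
        cc,rr=cv2.minEnclosingCircle(T[:,:2].astype(np.float32)); print(np.round(cc),round(rr,1),np.round(T[:,:2].mean(0)))
E
```

```text
rack ((598.6748657226562, -234.30320739746094), (201.2483673095703, 64.86393737792969), 85.88301849365234) 54.57709176121648
rack tubes [[ 599.97656 -256.78815]
 [ 597.1471  -304.44626]]
tray ((656.3159790039062, 117.61148834228516), (320.0355529785156, 136.26319885253906), 80.25354766845703)
[479. 386.] 29.6 [482. 385.]
[302. 197.] 30.3 [305. 198.]
[441. 130.] 29.6 [443. 130.]
[433. 242.] 29.6 [436. 242.]
[ 426. -126.] 15.7 [ 426. -125.]
rack ((598.4967041015625, -235.23348999023438), (200.5861053466797, 61.1917724609375), 86.04553985595703) 55.17464691508576
rack tubes [[ 592.9755  -306.14017]
 [ 596.92334 -258.70407]]
tray ((657.3230590820312, 116.89462280273438), (325.8236389160156, 130.50137329101562), 80.19361877441406)
[477. 384.] 28.5 [478. 384.]
[302. 197.] 28.5 [302. 197.]
[440. 129.] 28.5 [441. 128.]
[433. 241.] 28.3 [433. 241.]
[ 424. -126.] 14.6 [ 424. -125.]
```

View pics/scene1.png

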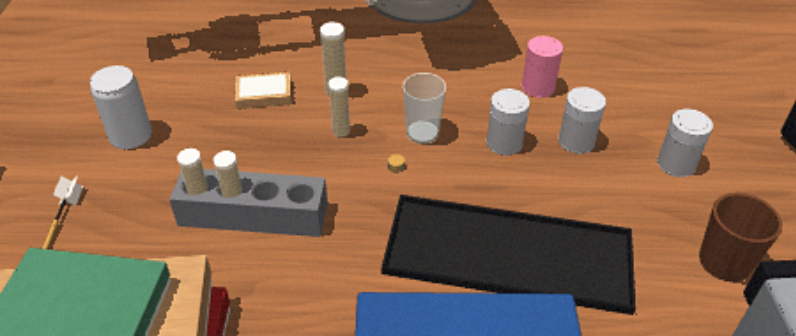

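View pics/top1.png

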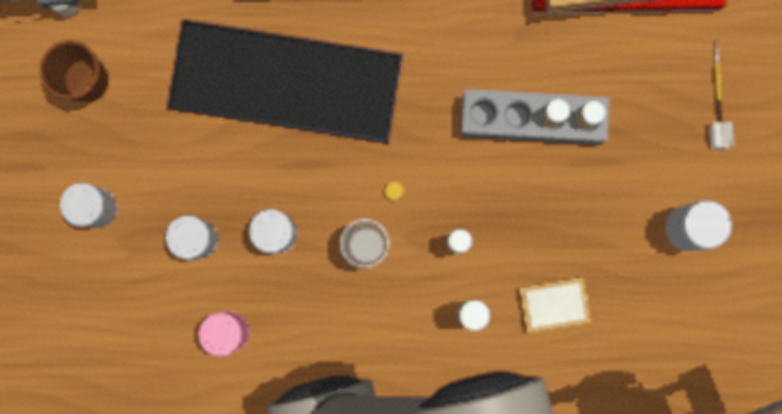

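Metal tins sit in the scene crop at (507,122), (582,120) and (686,142); the pink one at (543,65) is the look-alike to leave. Two loose tubes show: a 129 mm one at (333,60) and a 100 mm one at (340,107). The smaller, 100 mm one fits, at world (424,-125).

Emit:
{"op": "apply_moves", "data": {"motion": "0 0 0 7.3; 0 0 0 7.3; 0 0 0 7.33; .0326 -.0517 0 0; .0326 -.0517 0 0; .0326 -.0517 0 0; .0326 -.0517 0 0; .0326 -.0517 0 0", "fingers": 1}}

```text
time: 2.4
tool_pos: [359.9, -226.9, 227.0]
tcp_rot: [3.141, -0.001, -0.0]
contact_force: [1.7, -1.8, 0.0]
grip_width: 91.9
finger_force: 0.0
```

Emit:
{"op": "apply_moves", "data": {"motion": ".0326 -.0517 0 0; .0326 -.0517 0 0; 0 0 .03 0; 0 0 0 0; 0 0 0 0"}}

```text
time: 3.02
tool_pos: [424.4, -125.8, 197.5]
tcp_rot: [3.141, -0.001, -0.001]
contact_force: [-0.4, 0.4, 0.6]
grip_width: 92.0
finger_force: 0.0
```

Emit:
{"op": "apply_moves", "data": {"motion": "0 0 .05 0; 0 0 .05 0; 0 0 .036 0; 0 0 0 0; 0 0 0 0"}}

```text
time: 3.65
tool_pos: [425.4, -126.3, 62.4]
tcp_rot: [3.14, -0.003, -0.001]
contact_force: [0.3, -0.2, 0.5]
grip_width: 91.7
finger_force: 0.0
```

Emit:
{"op": "apply_moves", "data": {"motion": "0 0 0 0; 0 0 0 0; 0 0 0 0; 0 0 0 0; 0 0 0 0; 0 0 0 0; 0 0 0 0", "fingers": -1}}

```text
time: 4.53
tool_pos: [424.3, -125.1, 60.6]
tcp_rot: [-3.142, 0.0, 0.0]
contact_force: [1.1, -0.3, -0.2]
grip_width: 29.2
finger_force: 30.0
```

Emit:
{"op": "apply_moves", "data": {"motion": "0 0 -.04 0; 0 0 -.04 0; .0448 .0095 0 0; .0448 .0095 0 0; .0448 .0095 0 0; .0448 .0095 0 0; 0 0 0 0; 0 0 0 0"}}

```text
time: 5.52
tool_pos: [602.3, -162.7, 139.5]
tcp_rot: [-3.141, 0.003, 0.0]
contact_force: [-0.4, 0.4, -2.5]
grip_width: 29.9
finger_force: 30.0
```

```bash
python3 - <<'E'
from h import *
o=bot.get_obs(); print(o["tool_pos"],o["contact_force"],o["moment"])
a=bot.capture("scene"); b=bot.capture("top")
for c in(a,b):
    m=bot.cut_out(c,"rack")[0]["pixels"]; P=pts(c,m); T=P[(abs(P[:,2]-57)<6)]
    print("rack",cv2.minAreaRect(T[:,:2].astype(np.float32)))
    for r in bot.cut_out(c,"tube")[:3]:
        P=pts(c,r["pixels"]); print("tube",round(r["p"],2),r["point"],np.round(np.median(P,0)),np.round(np.percentile(P,2,0)),np.round(np.percentile(P,98,0)))
        P=P[(P[:,2]>82)&(P[:,2]<125)&(P[:,0]>580)&(P[:,1]>-200)]
        if len(P)>30: print(" y mid by z",[(z,np.round((np.percentile(P[abs(P[:,2]-z)<7,1],[3,97])).tolist(),1)) for z in(95,110)])
    if c is a: cv2.imwrite("pics/r1.png",cv2.resize(c["img"][150:290,140:280],None,fx=4,fy=4,interpolation=cv2.INTER_CUBIC))
E
```

```text
[ 602.32283614 -162.65841849  139.48538757] [-0.36557226  0.36419831 -2.51629645] [ 0.04426155 -0.00059462 -0.00744376]
rack ((599.2515258789062, -233.72149658203125), (199.62185668945312, 63.63016891479492), 85.62722778320312)
tube 0.54 [249.1, 153.7] [ 340. -134.  107.] [ 315. -145.   66.] [ 346. -123.  129.]
tube 0.5 [447.1, 210.5] [498. 378.  62.] [460. 359.   4.] [507. 408.  88.]
tube 0.48 [475.3, 265.5] [671. 400.  64.] [627. 364.   6.] [701. 438.  93.]Traceback (most recent call last):
  File "<stdin>", line 10, in <module>
    return _quantile_unchecked(
        a, q, axis, out, overwrite_input, method, keepdims, weights)
    return _ureduce(a,
                    func=_quantile_ureduce_func,
    ...<5 lines>...
                    overwrite_input=overwrite_input,
                    method=method)
    r = func(a, **kwargs)
    result = _quantile(arr,
                       quantiles=q,
    ...<2 lines>...
                       out=out,
                       weights=wgt)
    slices_having_nans = np.isnan(arr[-1, ...])
                                  ~~~^^^^^^^^^
IndexError: index -1 is out of bounds for axis 0 with size 0
```

```bash
python3 - <<'E'
from h import *
c=bot.capture("scene"); P=pts(c)
cv2.imwrite("pics/r1.png",cv2.resize(c["img"][150:290,140:280],None,fx=4,fy=4,interpolation=cv2.INTER_CUBIC))
from scipy.optimize import least_squares
for n,x,y,z0,z1 in(("rt0",594,-306,65,90),("rt1",597,-259,65,90),("held",603,-163,86,115)):
    T=P[(np.hypot(P[:,0]-x,P[:,1]-y)<24)&(P[:,2]>z0)&(P[:,2]<z1)]
    s=least_squares(lambda q:np.hypot(T[:,0]-q[0],T[:,1]-q[1])-15,[x,y],loss="soft_l1").x
    print(n,len(T),np.round(s,1),np.round(np.percentile(T[:,1],[2,98]),1))
E
```

```text
rt0 97 [ 592.7 -306.2] [-316.8 -291.1]
rt1 93 [ 596.  -258.3] [-269.1 -243.2]
held 115 [ 601.8 -163.2] [-176.  -148.5]
```

View pics/r1.png

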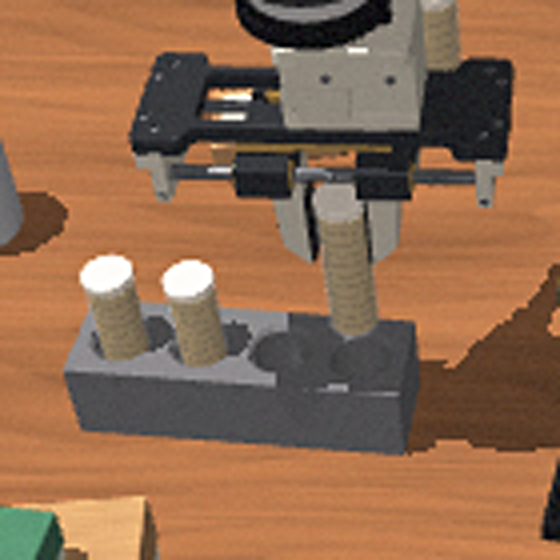

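The crop shows the tube held above hole3, the right-most pocket at about (360,360). It is within 1 mm of line, going by the seated tubes.

Emit:
{"op": "apply_moves", "data": {"motion": ".001 -.0007 .015 0; 0 0 .008 0; 0 0 .008 0; 0 0 .008 0; 0 0 .008 0; 0 0 .008 0; 0 0 0 0"}}

```text
time: 6.65
tool_pos: [604.1, -162.2, 84.8]
tcp_rot: [-3.141, 0.001, 0.0]
contact_force: [-0.8, -0.1, -2.1]
grip_width: 29.4
finger_force: 30.0
```

Emit:
{"op": "apply_moves", "data": {"motion": "0 0 .008 0; 0 0 .005 0; 0 0 .003 0; 0 0 .001 0; 0 0 0 0"}}

```text
time: 7.28
tool_pos: [604.7, -162.4, 70.6]
tcp_rot: [3.141, -0.001, 0.0]
contact_force: [-3.4, 1.7, 8.9]
grip_width: 29.7
finger_force: 30.0
```

Emit:
{"op": "apply_moves", "data": {"motion": "0 0 0 0; 0 0 0 0; 0 0 0 0; 0 0 0 0; 0 0 -.03 0; 0 0 -.04 0; 0 0 -.04 0; 0 0 0 0", "fingers": 0.5}}

```text
time: 8.28
tool_pos: [606.3, -163.1, 182.5]
tcp_rot: [3.139, -0.007, 0.0]
contact_force: [0.2, -0.2, -0.5]
grip_width: 69.3
finger_force: 0.0
```

```bash
python3 - <<'E'
from h import *
o=bot.get_obs(); print(o["tool_pos"],o["contact_force"],o["grip_width"])
c=bot.capture("scene"); P=pts(c)
from scipy.optimize import least_squares
for n,x,y in(("rt0",594,-306),("rt1",597,-259),("placed",603,-163)):
    T=P[(np.hypot(P[:,0]-x,P[:,1]-y)<24)&(P[:,2]>65)&(P[:,2]<130)]; h=np.percentile(T[:,2],97); T=T[T[:,2]<95]
    s=least_squares(lambda q:np.hypot(T[:,0]-q[0],T[:,1]-q[1])-15,[x,y],loss="soft_l1").x
    print(n,len(T),np.round(s,1),h)
E
```

```text
[ 606.31282961 -163.0728832   182.52687091] [ 0.20311999 -0.2436516  -0.45091526] 69.25774713446117
rt0 120 [ 592.8 -306.1] 111.05354145674225
rt1 117 [ 596.2 -258.3] 111.32065379208835
placed 113 [ 603.  -162.4] 111.37817227583255
```

Emit:
{"op": "apply_moves", "data": {"motion": "-.0272 -.0487 0 0; -.0272 -.0487 0 0; -.0272 -.0487 0 0; -.0272 -.0487 0 0; -.0272 -.0487 0 0; -.0272 -.0487 0 0; 0 0 .03 0; 0 0 0 0", "fingers": 1}}

```text
time: 9.32
tool_pos: [439.0, 130.0, 146.4]
tcp_rot: [3.141, 0.006, 0.001]
contact_force: [0.1, 0.3, 0.2]
grip_width: 91.8
finger_force: 0.0
```

Emit:
{"op": "apply_moves", "data": {"motion": "0 0 .04 0; 0 0 .04 0; 0 0 .033 0; 0 0 0 0; 0 0 0 0; 0 0 0 0"}}

```text
time: 10.07
tool_pos: [442.4, 129.8, 37.1]
tcp_rot: [-3.141, -0.003, -0.0]
contact_force: [-0.1, 0.4, 0.6]
grip_width: 91.6
finger_force: 0.0
```

Emit:
{"op": "apply_moves", "data": {"motion": "0 0 0 0; 0 0 0 0; 0 0 0 0; 0 0 0 0; 0 0 0 0; 0 0 0 0", "fingers": -1}}

```text
time: 10.82
tool_pos: [441.3, 129.9, 35.8]
tcp_rot: [-3.142, -0.0, 0.0]
contact_force: [-0.6, 1.4, 2.1]
grip_width: 55.8
finger_force: 30.0
```

Emit:
{"op": "apply_moves", "data": {"motion": "0 0 -.025 0; 0 0 -.035 0; 0 0 -.04 0; 0 0 0 0; 0 0 0 0; 0 0 0 0; 0 0 0 0"}}

```text
time: 11.7
tool_pos: [440.7, 129.7, 134.6]
tcp_rot: [3.141, 0.002, 0.0]
contact_force: [0.2, 0.7, -3.8]
grip_width: 55.8
finger_force: 30.0
```

Emit:
{"op": "apply_moves", "data": {"motion": ".0398 .0223 0 0; .0398 .0223 0 0; .0398 .0223 0 0; .0398 .0223 0 0; .0398 .0223 0 0; 0 0 0 0; 0 0 .03 0; 0 0 .03 0"}}

```text
time: 12.7
tool_pos: [639.4, 18.7, 74.3]
tcp_rot: [-3.141, 0.001, 0.0]
contact_force: [0.3, -1.0, -4.6]
grip_width: 56.0
finger_force: 30.0
```

Emit:
{"op": "apply_moves", "data": {"motion": "0 0 .02 0; 0 0 .01 0; 0 0 .004 0; 0 0 .002 0; 0 0 0 0; 0 0 0 0"}}

```text
time: 13.45
tool_pos: [640.6, 18.3, 40.3]
tcp_rot: [3.141, -0.001, 0.0]
contact_force: [0.3, -0.3, -4.6]
grip_width: 55.8
finger_force: 30.0
```

Emit:
{"op": "apply_moves", "data": {"motion": "0 0 .001 0; 0 0 .001 0; 0 0 0 0"}}

```text
time: 13.82
tool_pos: [640.7, 18.2, 39.8]
tcp_rot: [3.141, -0.002, 0.0]
contact_force: [-4.1, -0.2, 9.0]
grip_width: 55.7
finger_force: 30.0
```

Contact. Release, then go up and over to the next tin at (433,241).

Emit:
{"op": "apply_moves", "data": {"motion": "0 0 0 0; 0 0 0 0; 0 0 0 0; 0 0 0 0; 0 0 -.03 0; 0 0 -.045 0; 0 0 -.045 0; 0 0 0 0", "fingers": 0.9}}

```text
time: 14.82
tool_pos: [642.6, 18.1, 162.1]
tcp_rot: [3.141, -0.008, 0.0]
contact_force: [-0.1, 1.3, -0.5]
grip_width: 86.9
finger_force: 0.0
```

Emit:
{"op": "apply_moves", "data": {"motion": "-.0345 -.0371 0 0; -.0345 -.0371 0 0; -.0345 -.0371 0 0; -.0345 -.0371 0 0; -.0345 -.0371 0 0; -.0345 -.0371 0 0; 0 0 0 0; 0 0 0 0", "fingers": 1}}

```text
time: 15.82
tool_pos: [433.5, 240.6, 157.2]
tcp_rot: [3.141, 0.0, 0.001]
contact_force: [-0.1, -0.2, -0.0]
grip_width: 92.0
finger_force: 0.0
```

Emit:
{"op": "apply_moves", "data": {"motion": "0 0 .045 0; 0 0 .045 0; 0 0 .032 0; 0 0 0 0; 0 0 0 0; 0 0 0 0"}}

```text
time: 16.58
tool_pos: [434.5, 241.0, 37.1]
tcp_rot: [-3.141, -0.003, -0.0]
contact_force: [-0.2, -0.4, -0.5]
grip_width: 92.1
finger_force: 0.0
```

Emit:
{"op": "apply_moves", "data": {"motion": "0 0 0 0; 0 0 0 0; 0 0 0 0; 0 0 0 0; 0 0 0 0; 0 0 0 0", "fingers": -1}}

```text
time: 17.32
tool_pos: [433.7, 241.4, 36.0]
tcp_rot: [-3.141, -0.001, -0.0]
contact_force: [0.9, 5.1, 1.8]
grip_width: 55.6
finger_force: 30.0
```

Emit:
{"op": "apply_moves", "data": {"motion": "0 0 -.025 0; 0 0 -.035 0; 0 0 -.04 0; 0 0 0 0; 0 0 0 0; 0 0 0 0; 0 0 0 0"}}

```text
time: 18.2
tool_pos: [432.6, 240.6, 134.4]
tcp_rot: [3.14, 0.002, 0.0]
contact_force: [-0.4, -0.1, -6.5]
grip_width: 56.1
finger_force: 30.0
```

6.5 N against about 4.4 N for the first tin, so this is probably the heaviest. I'll set it back and weigh the third.

Emit:
{"op": "apply_moves", "data": {"motion": "0 0 .045 0; 0 0 .035 0; 0 0 .015 0; 0 0 .004 0; 0 0 0 0; 0 0 0 0; 0 0 .001 0; 0 0 0 0"}}

```text
time: 19.2
tool_pos: [433.5, 241.0, 36.0]
tcp_rot: [-3.141, -0.001, 0.0]
contact_force: [-0.4, 0.8, -5.6]
grip_width: 55.7
finger_force: 30.0
```

Emit:
{"op": "apply_moves", "data": {"motion": "0 0 .001 0; 0 0 0 0; 0 0 0 0"}}

```text
time: 19.58
tool_pos: [433.5, 241.0, 35.9]
tcp_rot: [-3.141, -0.001, 0.0]
contact_force: [-3.2, -0.5, 6.9]
grip_width: 55.9
finger_force: 30.0
```

Emit:
{"op": "apply_moves", "data": {"motion": "0 0 0 0; 0 0 0 0; 0 0 0 0; 0 0 0 0; 0 0 -.03 0; 0 0 -.045 0; 0 0 -.045 0; 0 0 0 0", "fingers": 1}}

```text
time: 20.58
tool_pos: [435.3, 241.7, 158.0]
tcp_rot: [-3.139, -0.007, 0.0]
contact_force: [0.0, 0.2, -0.4]
grip_width: 91.7
finger_force: 0.0
```

Emit:
{"op": "apply_moves", "data": {"motion": ".0114 -.0359 0 0; .0114 -.0359 0 0; .0114 -.0359 0 0; .0114 -.0359 0 0; 0 0 0 0; 0 0 .04 0; 0 0 .04 0; 0 0 0 0"}}

```text
time: 21.58
tool_pos: [476.4, 382.1, 71.0]
tcp_rot: [3.137, 0.007, -0.001]
contact_force: [0.4, 0.2, 0.2]
grip_width: 91.8
finger_force: 0.0
```

Emit:
{"op": "apply_moves", "data": {"motion": "0 0 .03 0; 0 0 .009 0; 0 0 0 0; 0 0 0 0"}}

```text
time: 22.08
tool_pos: [479.6, 384.8, 37.2]
tcp_rot: [-3.141, -0.002, -0.0]
contact_force: [0.4, -0.4, 0.6]
grip_width: 92.0
finger_force: 0.0
```

Emit:
{"op": "apply_moves", "data": {"motion": "0 0 0 0; 0 0 0 0; 0 0 0 0; 0 0 0 0; 0 0 0 0; 0 0 0 0", "fingers": -1}}

```text
time: 22.82
tool_pos: [479.0, 384.7, 35.8]
tcp_rot: [-3.141, -0.0, -0.0]
contact_force: [0.8, 0.9, 0.3]
grip_width: 55.6
finger_force: 30.0
```

Emit:
{"op": "apply_moves", "data": {"motion": "0 0 -.025 0; 0 0 -.035 0; 0 0 -.04 0; 0 0 0 0; 0 0 0 0; 0 0 0 0; 0 0 0 0"}}

```text
time: 23.7
tool_pos: [478.4, 384.1, 134.3]
tcp_rot: [3.14, 0.002, -0.0]
contact_force: [0.0, 0.1, -2.0]
grip_width: 56.3
finger_force: 30.0
```

2 N, the lightest. On to the tray at the other end.

Emit:
{"op": "apply_moves", "data": {"motion": ".039 .0338 0 0; .039 .0338 0 0; .039 .0338 0 0; .039 .0338 0 0; .039 .0338 0 0; 0 0 0 0; 0 0 .03 0; 0 0 .03 0"}}

```text
time: 24.7
tool_pos: [673.2, 216.1, 74.6]
tcp_rot: [-3.141, 0.001, 0.0]
contact_force: [0.5, -0.2, -3.1]
grip_width: 56.2
finger_force: 30.0
```

Emit:
{"op": "apply_moves", "data": {"motion": "0 0 .02 0; 0 0 .01 0; 0 0 .004 0; 0 0 .002 0; 0 0 0 0; 0 0 .001 0; 0 0 0 0; 0 0 0 0"}}

```text
time: 25.7
tool_pos: [674.4, 215.6, 39.8]
tcp_rot: [-3.141, -0.002, 0.0]
contact_force: [-0.8, -0.2, 4.6]
grip_width: 56.0
finger_force: 30.0
```

Emit:
{"op": "apply_moves", "data": {"motion": "0 0 0 0; 0 0 0 0; 0 0 0 0; 0 0 0 0; 0 0 -.03 0; 0 0 -.045 0; 0 0 -.045 0; 0 0 0 0", "fingers": 0.9}}

```text
time: 26.7
tool_pos: [676.1, 216.0, 163.9]
tcp_rot: [-3.14, -0.009, 0.0]
contact_force: [-0.8, 0.1, -1.5]
grip_width: 87.5
finger_force: 0.0
```

Emit:
{"op": "apply_moves", "data": {"motion": "-.0482 -.0051 0 0; -.0482 -.0051 0 0; -.0482 -.0051 0 0; -.0482 -.0051 0 0; -.0482 -.0051 0 0; 0 0 0 0; 0 0 0 0", "fingers": 1}}

```text
time: 27.58
tool_pos: [433.4, 241.1, 158.6]
tcp_rot: [3.142, -0.001, 0.0]
contact_force: [0.8, -0.1, -0.1]
grip_width: 91.9
finger_force: 0.0
```

Emit:
{"op": "apply_moves", "data": {"motion": "0 0 .045 0; 0 0 .045 0; 0 0 .032 0; 0 0 0 0; 0 0 0 0; 0 0 0 0"}}

```text
time: 28.32
tool_pos: [434.2, 241.3, 38.0]
tcp_rot: [-3.141, -0.003, -0.0]
contact_force: [0.3, 0.5, 0.3]
grip_width: 92.0
finger_force: 0.0
```

Emit:
{"op": "apply_moves", "data": {"motion": "0 0 0 0; 0 0 0 0; 0 0 0 0; 0 0 0 0; 0 0 0 0; 0 0 0 0", "fingers": -1}}

```text
time: 29.08
tool_pos: [432.9, 241.0, 36.7]
tcp_rot: [3.141, -0.0, 0.0]
contact_force: [-1.0, -0.0, 0.7]
grip_width: 55.8
finger_force: 30.0
```

Emit:
{"op": "apply_moves", "data": {"motion": "0 0 -.025 0; 0 0 -.035 0; 0 0 -.045 0; 0 0 -.045 0; 0 0 0 0; 0 0 0 0; 0 0 0 0; 0 0 0 0"}}

```text
time: 30.08
tool_pos: [432.3, 240.7, 185.3]
tcp_rot: [3.141, 0.003, -0.0]
contact_force: [-0.4, 0.9, -7.4]
grip_width: 55.7
finger_force: 30.0
```

```bash
python3 - <<'E'
from h import *
o=bot.get_obs(); print(o["tool_pos"],o["contact_force"],o["grip_width"],o["finger_force"],np.abs(o["dq"]).max())
c=bot.capture("scene"); cv2.imwrite("pics/end.png",cv2.resize(c["img"][100:330,60:510],None,fx=1.77,fy=1.77))
E
```

```text
[432.26813526 240.74729853 185.26746524] [-0.43569896  0.88860538 -7.4057499 ] 55.660367343475 29.999731067455286 0.011214051404263242
```

View pics/end.png

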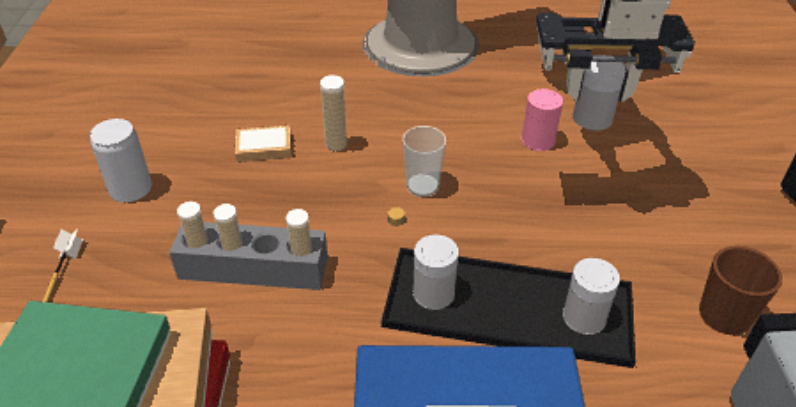

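The picture shows everything in place: the tube in the end pocket at (298,232), the two lighter tins upright on the tray at (435,272) and (592,297), and the heaviest held at (598,95). I'm handing the job in.

```bash
python3 -c "
from plant import bot
print(bot.close_job())"
```

```text
the job is handed in; nothing more can be done
None
```

The job is handed in, verdict not shown: the tube stands seated in the rack's end pocket, the two lighter tins (about 4.4 N and 2–3 N) stand on the tray, and the heaviest (about 6.5–7 N) is held upright about 15 cm up, after 30 s of the 72 s allowed.

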